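# Pull up the last reactor screw with the long arm of the hex key

### The arm

A 7-joint arm with a two-finger parallel gripper is mounted at the origin on the work surface. World frame = base frame: x ahead of the robot, y to its left, z up, the work surface at z = 0. Lengths are in m, angles in rad, forces in N, time in s.
With the tool pointing down it reaches from about 0.35 to 0.9 m from the base axis. Payload 8.1 kg.
Tool frame: the origin (TCP) lies at the very end of the fingers, on their centre line; the grasp point (between the pads) lies robot.grip_depth behind it (robot.grip_depth is the distance from the TCP to the grasp point, in m); z points along the fingers, x is the direction in which the jaws open and shut, and the axes are right-handed (so a half turn about z gives the same grasp; the last joint's range is limited). The gripper opens to 92 mm and grips with 3 to 60 N. Pads are 19 mm wide; open, the fingers measure 130 mm over their backs; the gripper's body (75 mm by 190 mm) begins 47 mm behind the grasp point.
Start: joints at [1.021, 0.434, 0.025, 1.573, -0.012, 1.134, -0.075], TCP at [0.27, -0.564, 0.227] pointing down, gripper open.
Joint ranges: [-2.62, 2.62], [-0.44, 2.09], [-1.27, 1.32], [0.08, 2.57], [-1.32, 4.46], [0.12, 2], [-2.74, 2.74]. Speed limits (rad/s): [2.22, 2.22, 3.01, 3.01, 3.14, 3.14, 3.14].

### API

Orientations are given as a unit quaternion [x, y, z, w].
In Python, from rig import robot, snapshot, camera_params, hand_in gives the robot as it stands.
- The arm moves only by the shell command python3 -m crank 'ROWS' [FORCE]. ROWS is JSON, a list of rows, each an object with "linear": the shift along the tool's x, y, z in mm, a list of three; "rot": the turn, a rotation vector about the tool's x, y, z in rad, a list of three; "fingers": the finger opening in mm, from 0 to 91.8. A call has 1 to 12 rows; each row is the pose to reach, as a shift and turn from the pose commanded when the call began, along the tool's axes at that moment; what a row does not reach only later rows make up. A row lasts 1/12 s, in which the tool goes at most 41.7 mm and 7.16 degrees, less where a joint would pass 70% of its speed; a pose out of reach is approached as far as the arm can. A call with a gripper value outside its range is refused whole. The fingers move at their own pace and stop on an object; FORCE is the grip in N (left out, the last holds). Time passes only in rows, so rows that repeat a pose let the fingers close. It gives the time, the measured TCP pose, the force and the opening at its end, in the units of the state.
- robot.state(): the state, without advancing time (a new reading comes with each control period).
- snapshot(name): name is "side" or "top" or "wrist"; returns the picture (384x512x3 uint8, red, green, blue); there is no depth.
- camera_params(name): a dict with "camera_matrix" (3x3 intrinsics, pixels), "D" ([k1, k2, p1, p2, k3] as OpenCV has them; the pictures are not rectified), "extrinsics" (4x4, takes a point from world to camera coordinates). Camera axes: x right, y up, looking along -z (the intrinsics and any distortion apply to the point x, -y, -z); pixel columns grow to the right and rows downward; lengths in m; the calibration is good to about 2 mm. A picture is of the moment at which its call begins: read the wrist's pose just before it. camera_params takes no time and is no camera call; for the wrist camera it gives the pose at the moment of the call.
- hand_in(): hands the job in, once; it reports no verdict.
The state is a dict: "time": time; "joints": joint angles; "joint_vel": joint speeds; "joint_torque": joint torques, N m; "tool_pos": TCP position; "eef_rot": TCP orientation; "force": force on the tool from outside, world axes, zero at the start; "wrist_torque": the same for the moment, N m; "opening": finger opening in m.
Only numpy, scipy, OpenCV 4.12 (cv2) and the standard library are available. Lean on these libraries where they do the work, as an engineer would, in place of code of your own. Each camera call takes 0.05 s, during which the arm holds its last target. There are 200 camera calls.

### The job

One cap screw on the reactor head, the one without a yellow paint dab, has only been run down and still has to be pulled up tight. Take the large hex key that stands long arm down in the wooden block, flip it so that its short arm sits fully down in that screw, and use the long arm as the lever to turn the screw clockwise (seen from above) until it comes up solid, then pull it up to about 2 newton metres and stop: forced much further, the whole vessel slips round in its heater. Do not jab the key at the reactor. Leave the key sitting in the screw, let go of everything, and leave the other things on the bench where they are.

Things in the scene. Friction and masses are not known exactly. Their poses are not given: they have to be found in the camera images.
- key: Bright steel L-shaped hex key, 14 mm across flats, 0.24 to 0.34 kg, bend radius 14 mm. Origin: where the centre lines of its arms would cross at the bend. Its x axis runs along the short arm (60 mm from the origin to its tip), its -z axis along the long arm (150 mm). Two flats of each arm face +y and -y. Starts standing 50 mm deep in the block's round hole, short arm on top, pointing roughly to the robot's left.
- key_grip (a point): Point on the centre line of the key's long arm, 38 mm from the bend's origin: a good place to grasp, across the y flats (14 mm). Axes as the key.
- key_tip (a point): Centre of the end face of the key's short arm (the last 2.5 mm are tapered). Axes as the key.
- key_end (a point): Centre of the end face of the key's long arm. Axes as the key.
- socket (a point): Centre of the mouth of the bare screw's hexagon socket, 141 mm above the bench; head 24 mm across, 17 mm high. Socket 14.8 mm across flats, 14 mm deep (a seated tip lies 14 mm below this point). z up, x points at one of the six socket corners; a seated key's long arm points at a corner, within 0.06 rad to enter. Left alone the key droops about 0.2 rad. Turns with the screw.
- screw (a joint): Turn of the bare screw in rad, clockwise from above positive: 0 = comes up solid; starts at -1.0 to -0.5. It takes a steady 0.9 N m (7.5 N across the long arm, 120 mm out) and stays where left. Past 0 the gasket only gives 0.01 rad per 0.45 N m more (0.025 rad at 2 N m) and eases back when let go. The key winds up about 0.15 rad in the socket before the screw follows, 0.25 at 2 N m.
- vessel (a joint): Turn in rad of the steel vessel, with its head, in the heater (0 at the start, clockwise from above positive). It only sits there by its weight and slips round if the moment about its own axis passes 4 N m: about 23 N across the long arm, 120 mm out and pointing outward from the vessel, more when it lies along the rim.
- heater: White heater base of the reactor, 190 mm square, fixed, black panel on its +x side; origin: centre of its underside, on the vessel's axis. The vessel's head flange is 146 mm across, top at 124 mm, six cap screws on a 110 mm circle; the bare one lies 55 mm along +x. Other fittings on the head: plug 20 mm high in the middle; a gauge 101 mm high and a valve 33 mm high on the -x half.
- key_block: Beech tool block 60 x 160 x 60 mm, fixed, origin at the centre of its underside, the key's hole in the middle (18 mm wide, 50 mm deep). Smaller dark keys along its y stand up to 35 mm above its top and point along its x.
- beaker: Bystander: white plastic beaker, 72 mm across, 95 mm high; origin under its centre.
- spare_screw: Bystander: spare cap screw standing on its head, 24 mm across, 57 mm high; origin under its centre.
- gasket: Bystander: white ring gasket, 100 mm across, 5 mm thick; origin under its centre.
- vial: Bystander: small amber jar, 36 mm across, 65 mm high; origin under its centre.
- spanner: Bystander: 200 mm open-ended spanner lying on the bench.
Mind the look-alikes: they are no part of the job. Leave any blue or pink look-alike of the key alone.

How it is judged:
On the way, in this order (a step that is already met when the one before it is completed fails the run):
1. the key, flipped, sits with its short arm fully down in the bare screw (horizontal distance between key_tip and socket below 0.004 m and z of key_tip in the frame of socket below -0.009 m and angle between the x axis of key and the z axis of socket, either way round below 0.3 rad), for 0.2 s.
2. the screw is pulled up solid, to about 2 N m (more than 1.35: it then sits 0.01 rad past 0), with the key still seated (all of step 1 and value of joint screw above 0.01 rad), for 0.1 s.
At the end, for the whole second after the job is handed in: The bare screw is solid (no more than 0.02 rad back from 0), the vessel within 0.05 rad of where it was; the key is at rest with its short arm in the socket: tip at least 9 mm below the mouth, within 4 mm of its axis, short arm within 0.3 rad of upright (all of step 1 and value of joint screw above -0.02 rad and linear speed of key below 0.02 m/s and value of joint vessel between -0.05 and 0.05 rad); the robot touches nothing.
It fails at once if a bystander is moved more than 30 mm (distance of any of beaker, spare_screw, gasket, vial, spanner from where it was at the start of the episode above 0.03 m).
It fails at once if the key is pressed or knocked on the reactor with more than 30 N outside the socket (contact force between key and heater above 30 N and z of key_tip in the frame of socket above -0.003 m).
It fails at once if the vessel is turned in its heater by more than 0.05 rad (value of joint vessel above 0.05 rad or value of joint vessel below -0.05 rad).
It also fails if it takes over 67 s, if anything falls off the work surface, if the arm or the gripper's body presses on something with over 40 N, if the wrist force passes 120 N, or if a joint passes its speed limit or range.

## Working session

There is one attempt and no reset: what is moved stays moved. The work goes in short steps, Python scripts to look and compute and a shell command to move; the robot and the scene stay as the last step left them, time stands still between calls to the robot, and variables do not carry over. Pictures are saved under pics/ and viewed, about 8 in all and at most 12, crops included, and the job is handed in when it is done.

```bash
ls; mkdir -p pics; python3 - <<'E'
from rig import robot,snapshot,camera_params
import cv2,numpy as np
s=robot.state();print({k:np.round(v,3) for k,v in s.items()});print(robot.grip_depth)
for n in("side","top","wrist"):
    p=camera_params(n);print(n,np.round(p["camera_matrix"],1).tolist(),p["D"],np.round(p["extrinsics"],3).tolist())
    cv2.imwrite(f"pics/{n}0.png",snapshot(n)[:,:,::-1])
E
```

```text
pics
{'time': np.float64(0.0), 'joints': array([ 1.021,  0.435,  0.025,  1.574, -0.012,  1.134, -0.075]), 'joint_vel': array([ 0.002,  0.   , -0.   ,  0.001, -0.   ,  0.   , -0.001]), 'joint_torque': array([-2.0000e-03, -6.6784e+01,  9.8500e-01, -3.1446e+01, -6.1000e-02,
        4.3000e-02,  0.0000e+00]), 'tool_pos': array([ 0.27 , -0.563,  0.226]), 'eef_rot': array([ 0.846, -0.533, -0.001, -0.   ]), 'force': array([ 0.521, -0.208, -0.209]), 'wrist_torque': array([-0.026, -0.025,  0.029]), 'opening': np.float64(0.092)}
0.0188
side [[465.2, 0.0, 251.9], [0.0, 465.2, 188.2], [0.0, 0.0, 1.0]] [0.06195229 0.         0.         0.         0.        ] [[0.757, -0.653, -0.018, -0.428], [0.336, 0.366, 0.868, -0.228], [-0.56, -0.663, 0.497, -1.255], [0.0, 0.0, 0.0, 1.0]]
top [[479.4, 0.0, 260.7], [0.0, 479.4, 193.3], [0.0, 0.0, 1.0]] [0.02610915 0.         0.         0.         0.        ] [[0.024, -1.0, 0.01, -0.125], [0.995, 0.025, 0.1, -0.466], [-0.1, 0.008, 0.995, -1.523], [0.0, 0.0, 0.0, 1.0]]
wrist [[288.7, 0.0, 258.0], [0.0, 288.7, 192.1], [0.0, 0.0, 1.0]] [0.02548625 0.         0.         0.         0.        ] [[0.432, -0.902, -0.0, -0.625], [0.866, 0.415, -0.278, 0.035], [0.251, 0.12, 0.961, -0.389], [0.0, 0.0, 0.0, 1.0]]
```

View pics/top0.png

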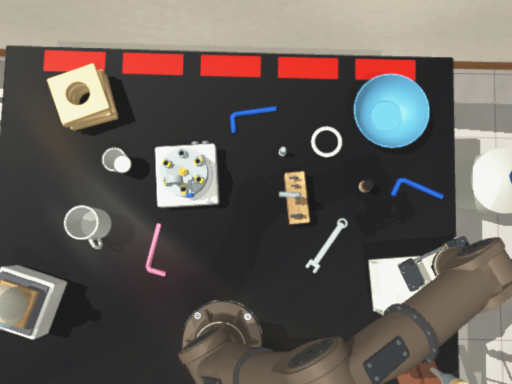

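View pics/side0.png

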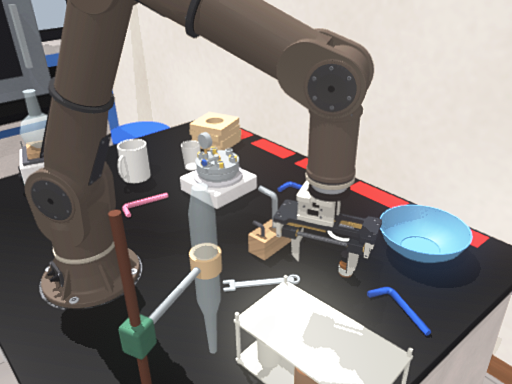

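The top view shows the heater at about (187,175), with the head on it. The bright steel key in the block is at (290,194), its short arm pointing image-left (+y). The look-alikes are two blue keys at (250,115) and (415,187) and a pink one at (155,250). The steel key in the beech block fits the description. Next I'll enlarge it and the head.

```bash
cat > h.py <<'E'
import numpy as np,cv2
from rig import robot,snapshot,camera_params
from scipy.spatial.transform import Rotation as R
def ray(n,uv,p=None):
    p=p or camera_params(n);E=np.array(p["extrinsics"])
    x,y=cv2.undistortPoints(np.array([[uv]],float),np.array(p["camera_matrix"]),np.array(p["D"]))[0,0]
    d=E[:3,:3].T@np.array([x,-y,-1]);return -E[:3,:3].T@E[:3,3],d/np.linalg.norm(d)
def onz(n,uv,z,p=None):
    o,d=ray(n,uv,p);return o+d*(z-o[2])/d[2]
def proj(n,P,p=None):
    p=p or camera_params(n);E=np.array(p["extrinsics"]);c=E[:3,:3]@np.array(P)+E[:3,3]
    return cv2.projectPoints(np.array([[c[0],-c[1],-c[2]]]),np.zeros(3),np.zeros(3),np.array(p["camera_matrix"]),np.array(p["D"]))[0][0,0]
def tool():
    s=robot.state();return np.array(s["tool_pos"]),R.from_quat(s["eef_rot"])
def shot(n,f):
    p=camera_params(n);im=snapshot(n);cv2.imwrite("pics/"+f,im[:,:,::-1]);return im,p
def go(P,Rm):
    "rows' linear mm and rot rad to world pose"
    p,r=tool();print("linear",np.round(r.inv().apply(np.array(P)-p)*1000,1),"rot",np.round((r.inv()*R.from_matrix(Rm)).as_rotvec(),3))
E
python3 - <<'E'
import cv2,numpy as np
a=cv2.imread("pics/top0.png")
f=lambda y,x,h,w,s:cv2.resize(a[y:y+h,x:x+w],None,fx=s,fy=s,interpolation=cv2.INTER_CUBIC)
cv2.imwrite("pics/c1.png",np.hstack([f(138,150,75,75,6),f(165,270,64,50,7.03125)[:450]]))
from h import *
print(np.round([onz("top",u,z) for u,z in[((187,175),.124),((297,197),.06),((290,194),.16)]],3))
E
```

```text
[[ 0.509  0.111  0.124]
 [ 0.457 -0.228  0.06 ]
 [ 0.456 -0.199  0.16 ]]
```

View pics/c1.png

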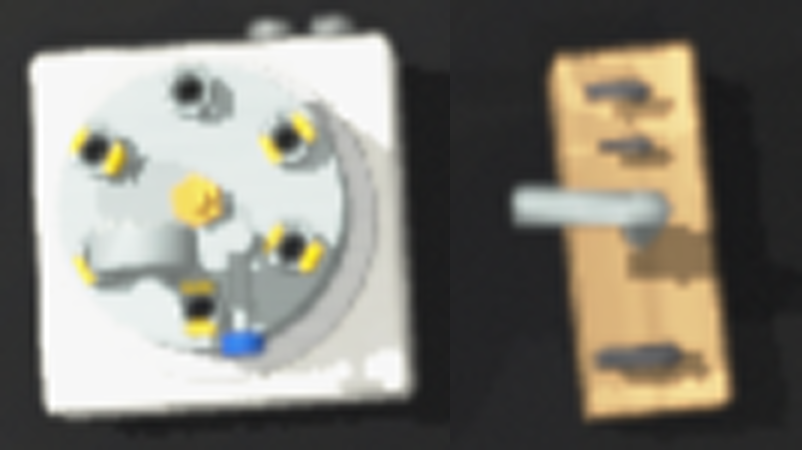

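The crop shows the bare screw (no yellow) at full-image (181,153), on the +x rim. The steel key's bend is at about (297,195) and its tip at about (279,194). Now I'll measure both from the top view and plan a closer look with the wrist camera.

```bash
python3 - <<'E'
from h import *
a=cv2.imread("pics/top0.png")
W=(a.min(2)>205).astype(np.uint8);W[:138]=0;W[215:]=0;W[:,:150]=0;W[:,225:]=0
W=cv2.morphologyEx(W,cv2.MORPH_CLOSE,np.ones((15,15)))
c=max(cv2.findContours(W,0,2)[0],key=cv2.contourArea);r=cv2.minAreaRect(c);print("heater",r)
B=cv2.boxPoints(r);P=np.array([onz("top",b,.075) for b in B]);print(P.round(3),[np.linalg.norm(P[i]-P[i-1]).round(3) for i in range(4)])
print("screw",onz("top",(150+187/6,138+90/6),.141).round(4))
hsv=cv2.cvtColor(a,cv2.COLOR_BGR2HSV);K=((hsv[...,1]<45)&(hsv[...,2]>110)).astype(np.uint8);K[:185]=0;K[205:]=0;K[:,:274]=0;K[:,303:]=0
c=max(cv2.findContours(K,0,2)[0],key=cv2.contourArea);r=cv2.minAreaRect(c);print("key",r)
for uv in[(270+515/7.03,165+207/7.03),(270+667/7.03,165+211/7.03)]:print(onz("top",uv,.16).round(4))
b=cv2.inRange(hsv,(8,60,90),(28,255,255));b[:165]=0;b[230:]=0;b[:,:275]=0;b[:,320:]=0
c=max(cv2.findContours(b,0,2)[0],key=cv2.contourArea);r=cv2.minAreaRect(c);print("block",r,[onz("top",q,.06).round(3).tolist() for q in cv2.boxPoints(r)])
t,Rt=tool();E=np.array(camera_params("wrist")["extrinsics"]);C=-E[:3,:3].T@E[:3,3]
print("cam in tool",Rt.inv().apply(C-t).round(4),"view",Rt.inv().apply(-E[2,:3]).round(3),"right",Rt.inv().apply(E[0,:3]).round(3))
E
```

```text
heater ((185.55372619628906, 174.78941345214844), (59.57331085205078, 59.157005310058594), 87.61405944824219)
[[0.604 0.223 0.075]
 [0.617 0.038 0.075]
 [0.429 0.024 0.075]
 [0.417 0.207 0.075]] [np.float64(0.188), np.float64(0.185), np.float64(0.188), np.float64(0.183)]
screw [0.573  0.1288 0.141 ]
key ((289.4340515136719, 194.92385864257812), (21.23162078857422, 7.195952415466309), 4.085616588592529)
[ 0.4582 -0.3554  0.16  ]
[ 0.4581 -0.4191  0.16  ]
block ((296.3684997558594, 197.25070190429688), (52.60410690307617, 21.408039093017578), 83.9909896850586) [[0.534, -0.182, 0.06], [0.543, -0.249, 0.06], [0.378, -0.269, 0.06], [0.37, -0.202, 0.06]]
cam in tool [ 0.0003 -0.0745 -0.1576] view [0.001 0.278 0.961] right [ 1.    -0.    -0.001]
```

Measured: screw at about (0.573, 0.129), heater yaw about 0.07 rad, block long axis along world x. I'll go to a close wrist-camera view of the bare screw, and correct the key pixels, which had a crop-offset slip.

```bash
python3 - <<'E'
from h import *
tip=onz("top",(279.2,194.4),.16);b=onz("top",(300.2,195.3),.16);print(tip.round(4),b.round(4),np.linalg.norm(tip-b))
M=np.c_[[-1,0,0],[0,1,0],[0,0,-1]]
go([.42,-.2,.32],M);go([.573,.204,.30],M);go([.573,.204,.165],M)
E
```

```text
[ 0.4537 -0.1669  0.16  ] [ 0.4525 -0.2287  0.16  ] 0.06184841432300022
linear [-262.9 -292.4  -93.6] rot [1.000e-03 1.000e-03 2.018e+00]
linear [-561.1 -604.9  -73.3] rot [1.000e-03 1.000e-03 2.018e+00]
linear [-561.  -604.9   61.7] rot [1.000e-03 1.000e-03 2.018e+00]
```

```bash
python3 -m crank '[{"linear":[-20,-20,-95],"rot":[0,0,0.3],"fingers":91.8},{"linear":[-60,-60,-95],"rot":[0,0,0.5],"fingers":91.8},{"linear":[-263,-292,-94],"rot":[0,0,2.018],"fingers":91.8},{"linear":[-263,-292,-94],"rot":[0,0,2.018],"fingers":91.8},{"linear":[-263,-292,-94],"rot":[0,0,2.018],"fingers":91.8},{"linear":[-263,-292,-94],"rot":[0,0,2.018],"fingers":91.8},{"linear":[-263,-292,-94],"rot":[0,0,2.018],"fingers":91.8},{"linear":[-561,-605,-74],"rot":[0,0,2.018],"fingers":91.8},{"linear":[-561,-605,-74],"rot":[0,0,2.018],"fingers":91.8},{"linear":[-561,-605,-74],"rot":[0,0,2.018],"fingers":91.8},{"linear":[-561,-605,-74],"rot":[0,0,2.018],"fingers":91.8},{"linear":[-561,-605,-74],"rot":[0,0,2.018],"fingers":91.8}]'
python3 -c "
from h import *
M=np.c_[[-1,0,0],[0,1,0],[0,0,-1]];go([.573,.204,.28],M);go([.573,.204,.165],M);print(np.round(robot.state()['joints'],2))"
```

```text
time: 1.15
tool_pos: [0.4251, -0.1781, 0.3057]
eef_rot: [-0.322, 0.947, 0.0, 0.0]
force: [1.3, 0.4, -0.0]
opening: 0.0918
linear [-350.1  212.9   25.7] rot [0.    0.    0.655]
linear [-350.1  212.9  140.7] rot [0.    0.    0.655]
[ 0.32  0.11 -0.05  1.82  0.01  1.21 -2.21]
```

Joint 7 would run out of range this way round, since its neutral has tool x pointing radially. I'll use tool x = +X for looking and also for grasping.

```bash
python3 -c "
from h import *
M=np.c_[[1,0,0],[0,-1,0],[0,0,-1]];go([.573,.054,.28],M);go([.573,.054,.165],M)"
```

```text
linear [-258.7   94.    25.7] rot [-0.     0.    -2.486]
linear [-258.7   93.9  140.7] rot [-0.     0.    -2.486]
```

```bash
python3 -m crank '[{"linear":[-40,14,4],"rot":[0,0,-0.125],"fingers":91.8},{"linear":[-80,28,8],"rot":[0,0,-0.25],"fingers":91.8},{"linear":[-259,94,20],"rot":[0,0,-2.486],"fingers":91.8},{"linear":[-259,94,20],"rot":[0,0,-2.486],"fingers":91.8},{"linear":[-259,94,20],"rot":[0,0,-2.486],"fingers":91.8},{"linear":[-259,94,20],"rot":[0,0,-2.486],"fingers":91.8},{"linear":[-259,94,20],"rot":[0,0,-2.486],"fingers":91.8},{"linear":[-259,94,20],"rot":[0,0,-2.486],"fingers":91.8},{"linear":[-259,94,20],"rot":[0,0,-2.486],"fingers":91.8},{"linear":[-259,94,20],"rot":[0,0,-2.486],"fingers":91.8},{"linear":[-259,94,20],"rot":[0,0,-2.486],"fingers":91.8},{"linear":[-259,94,20],"rot":[0,0,-2.486],"fingers":91.8}]'
python3 -c "
from h import *
M=np.c_[[1,0,0],[0,-1,0],[0,0,-1]];go([.573,.054,.165],M);print(np.round(robot.state()['joints'],2))"
```

```text
time: 2.15
tool_pos: [0.5717, 0.0532, 0.2854]
eef_rot: [0.884, -0.468, -0.0, 0.0]
force: [-0.5, 0.5, 0.1]
opening: 0.0921
linear [ 1.000e-01 -1.600e+00  1.204e+02] rot [ 0.     0.001 -0.975]
[ 0.12  0.35 -0.42  1.58  0.15  1.24 -1.3 ]
```

```bash
python3 -m crank '[{"linear":[0,-1,10],"rot":[0,0,-0.975],"fingers":91.8},{"linear":[0,-1,10],"rot":[0,0,-0.975],"fingers":91.8},{"linear":[0,-1,10],"rot":[0,0,-0.975],"fingers":91.8},{"linear":[0,-1,40],"rot":[0,0,-0.975],"fingers":91.8},{"linear":[0,-1,80],"rot":[0,0,-0.975],"fingers":91.8},{"linear":[0,-1,120],"rot":[0,0,-0.975],"fingers":91.8},{"linear":[0,-1,120],"rot":[0,0,-0.975],"fingers":91.8},{"linear":[0,-1,120],"rot":[0,0,-0.975],"fingers":91.8},{"linear":[0,-1,120],"rot":[0,0,-0.975],"fingers":91.8},{"linear":[0,-1,120],"rot":[0,0,-0.975],"fingers":91.8}]'
python3 - <<'E'
from h import *
import pickle
print(np.round(robot.state()['joints'],2))
im,p=shot("wrist","w1.png");pickle.dump(p,open("w1.pkl","wb"))
u=proj("wrist",[.573,.129,.141],p);print(u)
x,y=int(u[0]),int(u[1]);x0,y0=max(x-60,0),max(y-50,0);print(x0,y0)
cv2.imwrite("pics/w1c.png",cv2.resize(im[y0:y0+100,x0:x0+120,::-1],None,fx=6,fy=6,interpolation=cv2.INTER_CUBIC))
E
```

```text
time: 2.98
tool_pos: [0.5728, 0.0537, 0.1656]
eef_rot: [1.0, -0.005, -0.0, -0.0]
force: [0.5, 0.5, 0.1]
opening: 0.0916
[ 0.24  0.49 -0.6   1.74  0.32  1.02 -0.49]
[257.31553294 106.54593959]
197 56
```

View pics/w1c.png

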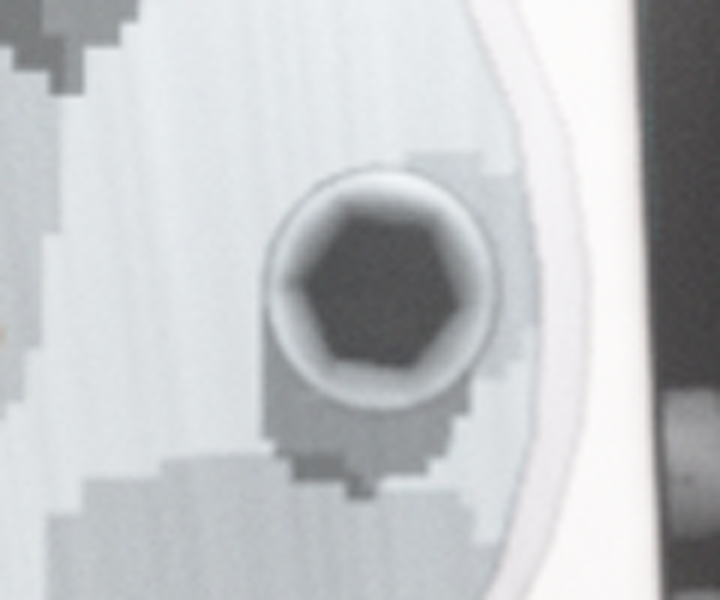

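The picture shows the hex socket of the bare screw, centred near crop (382,288), with clear corners. I'll fit the dark hexagon.

```bash
python3 - <<'E'
from h import *
import pickle
p=pickle.load(open("w1.pkl","rb"));im=cv2.imread("pics/w1.png",0)
c0=im[56:156,197:317];g=cv2.resize(c0,None,fx=8,fy=8,interpolation=cv2.INTER_CUBIC)
def pts(c):return np.array([onz("wrist",(197+(q[0]+.5)/8-.5,56+(q[1]+.5)/8-.5),.141,p)[:2] for q in c.reshape(-1,2)])
for th in(105,120,140):
    cs=[c for c in cv2.findContours((g<th).astype(np.uint8),0,1)[0] if cv2.pointPolygonTest(c,(509,384),False)>0]
    if not cs:continue
    P=pts(cs[0]);m=cv2.moments((P*1e5).astype(np.int32).reshape(-1,1,2));C=np.array([m['m10'],m['m01']])/m['m00']/1e5
    d=P-C;r=np.hypot(*d.T);a=np.arctan2(d[:,1],d[:,0])
    w=np.gradient(np.unwrap(a));ph=np.angle(np.sum(np.abs(w)*r*np.exp(6j*a)))/6
    F=[2*np.median((d@[np.cos(ph+k),np.sin(ph+k)])[np.abs(np.angle(np.exp(1j*(a-ph-k))))<.2]) for k in np.pi/6+np.arange(6)*np.pi/3]
    print(th,C.round(4),"corner az",ph.round(3),"flats mm",np.round(np.array(F)*1e3,1))
e=cv2.Canny(c0,60,150)
h=cv2.HoughCircles(c0,cv2.HOUGH_GRADIENT,1.2,50,param1=120,param2=15,minRadius=15,maxRadius=24);print(h)
if h is not None:print(onz("wrist",(197+h[0,0,0],56+h[0,0,1]),.141,p).round(4))
# heater edge direction check: tray right edge
E
```

```text
105 [0.5746 0.1302] corner az -0.149 flats mm [13.7 13.4 13.8 13.5 13.5 13.9]
120 [0.5745 0.1304] corner az -0.148 flats mm [14.4 14.1 14.6 14.3 14.2 14.6]
140 [0.5746 0.1305] corner az -0.135 flats mm [15.7 15.3 15.9 15.3 15.2 15.6]
[[[63.000004 48.600002 20.64    ]]]
[0.5746 0.1301 0.141 ]
```

Socket centre (0.5746, 0.1303), corner azimuth -0.145 rad. The sizes fit: 14.2–14.6 mm across flats, and the head circle agrees to 0.3 mm. Next is the pre-grasp pose: tool tilted 60° from vertical, pointing +y, 120 mm back from the key.

```bash
python3 - <<'E'
from h import *
c,s=np.cos(np.pi/6),np.sin(np.pi/6)
M0=np.c_[[1,0,0],[0,-1,0],[0,0,-1]];M=np.c_[[1,0,0],[0,-s,-c],[0,c,-s]]
G=np.array([.453,-.2243,.122]);Z=M[:,2]
go([.573,.054,.33],M0);go([.453,-.40,.33],M0);go([.453,-.40,.33],M);go(G+Z*(.0188-.12),M)
E
```

```text
linear [ 1.00e-01 -3.00e-01 -1.64e+02] rot [-0.   -0.   -0.01]
linear [-115.3  454.9 -164.2] rot [-0.   -0.   -0.01]
linear [-115.3  454.9 -164.2] rot [ 1.047 -0.006 -0.009]
linear [-116.2  366.9   -6.8] rot [ 1.047 -0.006 -0.009]
```

```bash
python3 -m crank '[{"linear":[0,0,-40],"rot":[0,0,-0.01],"fingers":91.8},{"linear":[0,0,-80],"rot":[0,0,-0.01],"fingers":91.8},{"linear":[0,0,-120],"rot":[0,0,-0.01],"fingers":91.8},{"linear":[0,0,-155],"rot":[0,0,-0.01],"fingers":91.8},{"linear":[-10,40,-164],"rot":[0,0,-0.01],"fingers":91.8},{"linear":[-20,80,-164],"rot":[0,0,-0.01],"fingers":91.8},{"linear":[-30,120,-164],"rot":[0,0,-0.01],"fingers":91.8},{"linear":[-40,160,-164],"rot":[0,0,-0.01],"fingers":91.8},{"linear":[-116,455,-164],"rot":[0,0,-0.01],"fingers":91.8},{"linear":[-116,455,-164],"rot":[0,0,-0.01],"fingers":91.8},{"linear":[-116,455,-164],"rot":[0,0,-0.01],"fingers":91.8},{"linear":[-116,455,-164],"rot":[0.1,0,-0.01],"fingers":91.8}]'
python3 - <<'E'
from h import *
c,s=np.cos(np.pi/6),np.sin(np.pi/6)
M=np.c_[[1,0,0],[0,-s,-c],[0,c,-s]]
G=np.array([.453,-.2243,.122]);Z=M[:,2]
go([.453,-.40,.30],M);go(G+Z*(.0188-.12),M)
E
```

```text
time: 4.03
tool_pos: [0.4901, -0.2637, 0.3322]
eef_rot: [0.999, 0.005, 0.002, -0.049]
force: [2.9, 0.6, 0.4]
opening: 0.0917
linear [-38.5 138.4  18.5] rot [0.949 0.001 0.011]
linear [-38.3  63.2 153.9] rot [0.949 0.001 0.011]
```

```bash
python3 -m crank '[{"linear":[-10,35,4],"rot":[0.12,0,0],"fingers":91.8},{"linear":[-20,70,9],"rot":[0.24,0,0],"fingers":91.8},{"linear":[-30,105,14],"rot":[0.36,0,0],"fingers":91.8},{"linear":[-38,138,18],"rot":[0.95,0,0.011],"fingers":91.8},{"linear":[-38,138,18],"rot":[0.95,0,0.011],"fingers":91.8},{"linear":[-38,138,18],"rot":[0.95,0,0.011],"fingers":91.8},{"linear":[-38,138,18],"rot":[0.95,0,0.011],"fingers":91.8},{"linear":[-38,138,18],"rot":[0.95,0,0.011],"fingers":91.8},{"linear":[-38,63,154],"rot":[0.95,0,0.011],"fingers":91.8},{"linear":[-38,63,154],"rot":[0.95,0,0.011],"fingers":91.8},{"linear":[-38,63,154],"rot":[0.95,0,0.011],"fingers":91.8},{"linear":[-38,63,154],"rot":[0.95,0,0.011],"fingers":91.8}]'
python3 - <<'E'
from h import *
import pickle
print(np.round(robot.state()['joints'],2))
im,p=shot("wrist","w2.png");pickle.dump(p,open("w2.pkl","wb"))
for P in([.453,-.2243,.16],[.453,-.164,.16],[.453,-.2243,.122]):print(proj("wrist",P,p).round(1))
E
```

```text
time: 5.03
tool_pos: [0.4503, -0.3122, 0.1669]
eef_rot: [0.865, -0.005, -0.003, -0.502]
force: [0.1, 0.1, -0.6]
opening: 0.0917
[ 1.24  1.02 -0.71  1.29 -0.22  1.67  0.63]
[260.9 154.5]
[260.2 115.4]
[261.1 187.1]
```

View pics/w2.png

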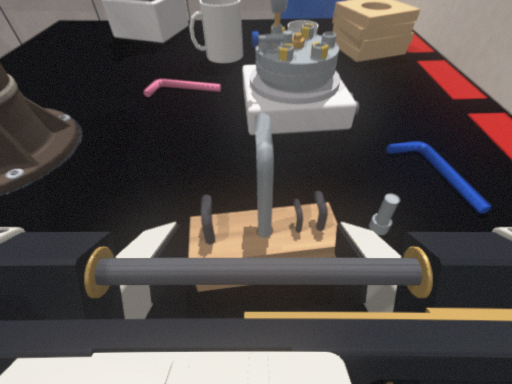

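The wrist view shows the key between the fingers: long arm at about column 265, from the bend at (265,148) to the hole at (264,237), with the tip near (262,118). I'll measure the edges.

```bash
python3 - <<'E'
from h import *
import pickle
p=pickle.load(open("w2.pkl","rb"));a=cv2.imread("pics/w2.png");g=a.astype(int).min(2)
def ony(uv,y):
    o,d=ray("wrist",uv,p);return o+d*(y-o[1])/d[1]
for v in list(range(112,160,6))+[170,180,190,200]:
    r=np.where(g[v,240:290]>75)[0]+240
    if len(r)==0:print(v,"-");continue
    l,h=r[0],r[-1]+1;m=((l+h)/2-.5,v);print(v,l,h,"long@y-.2243",ony(m,-.2243).round(4),"width",(ony((h,v),-.2243)-ony((l,v),-.2243))[0].round(4),"short@z.167",onz("wrist",m,.167,p).round(4))
E
```

```text
112 246 290 long@y-.2243 [ 0.4579 -0.2243  0.199 ] width 0.032 short@z.167 [ 0.4599 -0.1698  0.167 ]
118 247 290 long@y-.2243 [ 0.4584 -0.2243  0.1941] width 0.0318 short@z.167 [ 0.46   -0.1802  0.167 ]
124 247 290 long@y-.2243 [ 0.4584 -0.2243  0.1889] width 0.0324 short@z.167 [ 0.4597 -0.19    0.167 ]
130 248 290 long@y-.2243 [ 0.4589 -0.2243  0.1836] width 0.0322 short@z.167 [ 0.4599 -0.1994  0.167 ]
136 255 272 long@y-.2243 [ 0.4547 -0.2243  0.1782] width 0.0133 short@z.167 [ 0.455  -0.2082  0.167 ]
142 256 273 long@y-.2243 [ 0.4555 -0.2243  0.1725] width 0.0135 short@z.167 [ 0.4557 -0.2168  0.167 ]
148 256 273 long@y-.2243 [ 0.4555 -0.2243  0.1666] width 0.0138 short@z.167 [ 0.4555 -0.2248  0.167 ]
154 256 274 long@y-.2243 [ 0.456  -0.2243  0.1604] width 0.0148 short@z.167 [ 0.4557 -0.2326  0.167 ]
170 257 273 long@y-.2243 [ 0.456  -0.2243  0.1429] width 0.0139 short@z.167 [ 0.4554 -0.2516  0.167 ]
180 257 273 long@y-.2243 [ 0.4561 -0.2243  0.1309] width 0.0144 short@z.167 [ 0.4551 -0.2623  0.167 ]
190 257 273 long@y-.2243 [ 0.4562 -0.2243  0.1181] width 0.0149 short@z.167 [ 0.4549 -0.2724  0.167 ]
200 257 272 long@y-.2243 [ 0.4558 -0.2243  0.1044] width 0.0145 short@z.167 [ 0.4544 -0.2818  0.167 ]
```

```bash
python3 - <<'E'
from h import *
c,s=np.cos(np.pi/6),np.sin(np.pi/6)
M=np.c_[[1,0,0],[0,-s,-c],[0,c,-s]]
G=np.array([.456,-.2243,.122]);Z=M[:,2]
go(G+Z*(.0188-.12),M);go(G+Z*.0188,M)
E
```

```text
linear [ 6.4 -5.9 -5.7] rot [-0.008  0.004 -0.013]
linear [  6.9  -5.  114.3] rot [-0.008  0.004 -0.013]
```

```bash
python3 -m crank '[{"linear":[6.5,-6,0],"rot":[-0.008,0.004,-0.013],"fingers":60},{"linear":[6.5,-6,25],"rot":[-0.008,0.004,-0.013],"fingers":60},{"linear":[6.5,-5.5,55],"rot":[-0.008,0.004,-0.013],"fingers":60},{"linear":[6.8,-5,85],"rot":[-0.008,0.004,-0.013],"fingers":60},{"linear":[6.9,-5,100],"rot":[-0.008,0.004,-0.013],"fingers":60},{"linear":[6.9,-5,100],"rot":[-0.008,0.004,-0.013],"fingers":60}]' 60
python3 - <<'E'
from h import *
c,s=np.cos(np.pi/6),np.sin(np.pi/6)
M=np.c_[[1,0,0],[0,-s,-c],[0,c,-s]]
G=np.array([.456,-.2243,.122]);Z=M[:,2]
go(G+Z*.0188,M)
E
```

```text
time: 5.58
tool_pos: [0.4593, -0.223, 0.1258]
eef_rot: [0.867, 0.002, 0.003, -0.498]
force: [-0.9, -0.3, 0.3]
opening: 0.0613
linear [-3.4  3.8 19.6] rot [ 0.005 -0.004  0.007]
```

```bash
python3 -m crank '[{"linear":[-3.4,3.8,10],"rot":[0.005,-0.004,0.007],"fingers":60},{"linear":[-3.4,3.8,19.6],"rot":[0.005,-0.004,0.007],"fingers":60},{"linear":[-3.4,3.8,19.6],"rot":[0.005,-0.004,0.007],"fingers":30},{"linear":[-3.4,3.8,19.6],"rot":[0.005,-0.004,0.007],"fingers":5},{"linear":[-3.4,3.8,19.6],"rot":[0.005,-0.004,0.007],"fingers":5},{"linear":[-3.4,3.8,19.6],"rot":[0.005,-0.004,0.007],"fingers":5},{"linear":[-3.4,3.8,19.6],"rot":[0.005,-0.004,0.007],"fingers":5},{"linear":[-3.4,3.8,19.6],"rot":[0.005,-0.004,0.007],"fingers":5},{"linear":[-3.4,3.8,19.6],"rot":[0.005,-0.004,0.007],"fingers":5}]' 60
python3 - <<'E'
from h import *
c,s=np.cos(np.pi/6),np.sin(np.pi/6)
M=np.c_[[1,0,0],[0,-s,-c],[0,c,-s]]
p,r=tool();go(p+[0,0,.1],M);print(robot.state()['wrist_torque'])
E
```

```text
time: 6.33
tool_pos: [0.4554, -0.2106, 0.1116]
eef_rot: [0.866, -0.001, 0.001, -0.5]
force: [0.2, -0.3, 0.6]
opening: 0.018
linear [  0.  -86.6 -50. ] rot [ 0.    -0.002 -0.001]
[-0.99022383 -0.07782823  0.00162076]
```

```bash
python3 -m crank '[{"linear":[0,0,0],"rot":[0,0,0],"fingers":5},{"linear":[0,0,0],"rot":[0,0,0],"fingers":5},{"linear":[0,0,0],"rot":[0,0,0],"fingers":5}]' 60
python3 - <<'E'
from h import *
s=robot.state();print(s['wrist_torque'],s['opening'])
im,p=shot("wrist","w3.png");shot("side","s3.png")
cv2.imwrite("pics/w3c.png",cv2.resize(im[90:290,160:360,::-1],None,fx=3,fy=3,interpolation=cv2.INTER_CUBIC))
E
```

```text
time: 6.58
tool_pos: [0.4554, -0.2104, 0.1116]
eef_rot: [0.866, -0.001, 0.001, -0.5]
force: [1.9, -1.8, 0.3]
opening: 0.013
[-0.96699837 -0.27401489 -0.12181257] 0.012999849292708253
```

View pics/w3c.png

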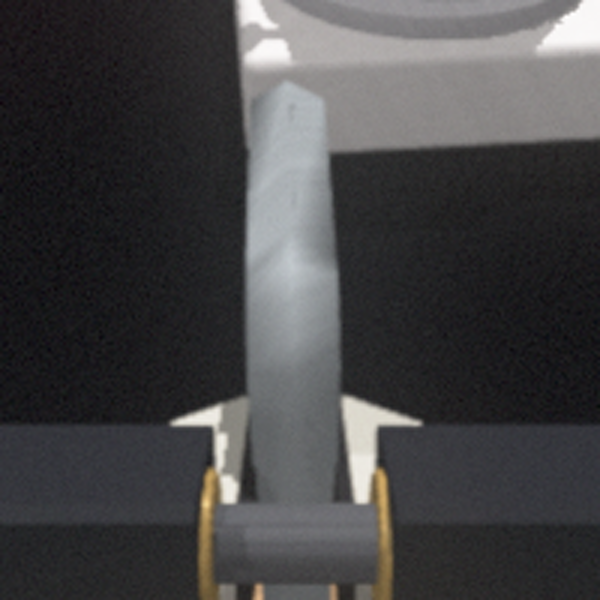

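The key is held on its flats: opening 13 mm, both flats flush, short arm pointing away towards the reactor. I'll lift, then plan the flip.

```bash
python3 -m crank '[{"linear":[0,-17,-10],"rot":[0,0,0],"fingers":5},{"linear":[0,-43,-25],"rot":[0,0,0],"fingers":5},{"linear":[0,-72,-42],"rot":[0,0,0],"fingers":5},{"linear":[0,-104,-60],"rot":[0,0,0],"fingers":5},{"linear":[0,-130,-75],"rot":[0,0,0],"fingers":5},{"linear":[0,-156,-90],"rot":[0,0,0],"fingers":5},{"linear":[0,-173,-100],"rot":[0,0,0],"fingers":5},{"linear":[0,-173,-100],"rot":[0,0,0],"fingers":5}]' 60
cat >> h.py <<'E'
c,s=np.cos(np.pi/6),np.sin(np.pi/6)
RT0=np.c_[[1,0,0],[0,-s,-c],[0,c,-s]]
RK0=np.c_[[0,1,0],[-1,0,0],[0,0,1]]
RKT=RK0.T@RT0          # tool in key
g_k=np.array([-.0024,0,-.039]) # grasp point in key frame
def keyR(phi):
    x=np.array([0,0,-1.]);z=-np.array([np.cos(phi),np.sin(phi),0]);return np.c_[x,np.cross(z,x),z]
def tcp(O,RK):
    "tool pose for key origin O, key rotation RK"
    M=RK@RKT;return np.array(O)+RK@g_k+M[:,2]*.0188,M
def keypose():
    p,r=tool();RK=r.as_matrix()@RKT.T;return p-.0188*r.as_matrix()[:,2]-RK@g_k,RK
SOC=np.array([.5746,.1303,.141])
E
python3 - <<'E'
from h import *
print(keypose()[0].round(3),robot.state()['wrist_torque'],np.round(robot.state()['joints'],2))
go(*tcp([.48,-.10,.30],keyR(-np.pi/2)))
go(*tcp([.50,-.05,.30],keyR(-np.pi/2)))
E
```

```text
time: 7.35
tool_pos: [0.4563, -0.2103, 0.3151]
eef_rot: [0.867, 0.0, 0.002, -0.498]
force: [0.6, 0.1, -3.0]
opening: 0.0135
[ 0.456 -0.224  0.364] [-1.51625751 -0.1500718  -0.10082319] [ 1.25  0.78 -0.82  1.43 -0.37  1.66  0.51]
linear [23.5 -6.1 68.2] rot [-1.567e+00 -5.000e-03 -1.000e-03]
linear [ 43.4 -31.2 111.5] rot [-1.567e+00 -5.000e-03 -1.000e-03]
```

```bash
python3 -m crank '[{"linear":[2,-1,5],"rot":[-0.12,0,0],"fingers":5},{"linear":[4,-1,10],"rot":[-0.24,0,0],"fingers":5},{"linear":[6,-2,15],"rot":[-0.36,0,0],"fingers":5},{"linear":[8,-2,20],"rot":[-0.48,0,0],"fingers":5},{"linear":[10,-3,26],"rot":[-0.60,0,0],"fingers":5},{"linear":[12,-3,32],"rot":[-0.72,0,0],"fingers":5},{"linear":[14,-4,38],"rot":[-0.84,0,0],"fingers":5},{"linear":[16,-4,44],"rot":[-0.96,0,0],"fingers":5},{"linear":[18,-5,50],"rot":[-1.08,0,0],"fingers":5},{"linear":[20,-5,56],"rot":[-1.2,0,0],"fingers":5},{"linear":[22,-6,62],"rot":[-1.32,0,0],"fingers":5},{"linear":[23.5,-6,68],"rot":[-1.44,0,0],"fingers":5}]' 60
python3 - <<'E'
from h import *
print(keypose()[0].round(3),np.round(robot.state()['joints'],2))
for a in(-1.571,-1.1,-.6,-.145):
  go(*tcp(SOC+[0,0,.15]-np.array([.06,.13,0])*(-.145-a)/1.426,keyR(a)))
E
```

```text
time: 8.35
tool_pos: [0.4792, -0.1482, 0.2829]
eef_rot: [0.98, -0.001, 0.001, 0.198]
force: [-1.0, 0.7, -4.0]
opening: 0.0136
[ 0.479 -0.102  0.303] [ 0.5   0.25 -0.73  1.83  0.59  1.27 -0.44]
linear [ 35.3 -94.6 -33.5] rot [-0.125 -0.002 -0.002]
linear [  77.  -139.1  -52.1] rot [-0.122  0.207 -0.424]
linear [ 116.  -195.7  -75.8] rot [-0.113  0.43  -0.872]
linear [ 143.1 -252.7  -99.8] rot [-0.101  0.633 -1.279]
```

```bash
python3 -m crank '[{"linear":[18,-40,-16],"rot":[-0.1,0,0],"fingers":5},{"linear":[35,-75,-32],"rot":[-0.125,0.04,-0.08],"fingers":5},{"linear":[45,-100,-40],"rot":[-0.124,0.09,-0.18],"fingers":5},{"linear":[60,-120,-46],"rot":[-0.123,0.14,-0.3],"fingers":5},{"linear":[77,-139,-52],"rot":[-0.122,0.207,-0.424],"fingers":5},{"linear":[90,-158,-60],"rot":[-0.12,0.27,-0.54],"fingers":5},{"linear":[100,-175,-67],"rot":[-0.117,0.33,-0.66],"fingers":5},{"linear":[116,-196,-76],"rot":[-0.113,0.43,-0.872],"fingers":5},{"linear":[124,-212,-83],"rot":[-0.11,0.49,-0.98],"fingers":5},{"linear":[133,-230,-90],"rot":[-0.106,0.55,-1.1],"fingers":5},{"linear":[143,-253,-100],"rot":[-0.101,0.633,-1.279],"fingers":5},{"linear":[143,-253,-100],"rot":[-0.101,0.633,-1.279],"fingers":5}]' 60
python3 - <<'E'
from h import *
o,K=keypose();print(o.round(4),K.round(3).tolist(),np.round(robot.state()['joints'],2))
go(*tcp(SOC+[0,0,.15],keyR(-.145)));go(*tcp(SOC+[0,0,.10],keyR(-.145)))
E
```

```text
time: 9.35
tool_pos: [0.6223, 0.1292, 0.2772]
eef_rot: [0.759, 0.598, 0.162, 0.199]
force: [0.4, 0.2, -2.4]
opening: 0.013
[0.5752 0.1402 0.2913] [[-0.003, -0.232, -0.973], [0.01, -0.973, 0.231], [-1.0, -0.009, 0.005]] [ 0.35  0.37 -1.06  1.87  0.93  0.92  0.19]
linear [-5.6  1.3  0.8] rot [-0.005  0.036 -0.081]
linear [ -6.1 -23.5  44.2] rot [-0.005  0.036 -0.081]
```

```bash
python3 -m crank '[{"linear":[-6,1,1],"rot":[-0.005,0.036,-0.081],"fingers":5},{"linear":[-6,-11,22],"rot":[-0.005,0.036,-0.081],"fingers":5},{"linear":[-6,-23.5,44],"rot":[-0.005,0.036,-0.081],"fingers":5},{"linear":[-6,-23.5,44],"rot":[-0.005,0.036,-0.081],"fingers":5},{"linear":[-6,-23.5,44],"rot":[-0.005,0.036,-0.081],"fingers":5}]' 60
python3 - <<'E'
from h import *
o,K=keypose();print(o.round(4),K.round(3).tolist())
go(*tcp(SOC+[0,0,.10],keyR(-.145)))
T=o+K@[.06,0,0];B=o+K@[0,0,-.15]
f=[]
for n,S in(("side",60),("wrist",0),("top",60)):
    im,p=shot(n,n+"4.png");print(n,[proj(n,q,p).round(1).tolist() for q in(o,T,B,SOC)])
    if n=="wrist":f.append(cv2.resize(im,(400,300)))
    else:
        x,y=proj(n,T,p).astype(int);f.append(cv2.resize(im[y-38:y+37,x-50:x+50],(400,300),interpolation=cv2.INTER_CUBIC));print(x-50,y-38)
cv2.imwrite("pics/m4.png",np.vstack([np.hstack(f[:2]),np.hstack([f[2],f[2]*0])])[:,:,::-1])
E
```

```text
time: 9.77
tool_pos: [0.6211, 0.1167, 0.2261]
eef_rot: [0.735, 0.628, 0.165, 0.198]
force: [0.4, -0.1, -2.6]
opening: 0.0133
[0.5734 0.1243 0.2401] [[-0.003, -0.157, -0.988], [-0.005, -0.988, 0.157], [-1.0, 0.005, 0.003]]
linear [ 6.8  0.8 -0.8] rot [-0.003  0.011 -0.009]
side [[228.0, 122.1], [228.7, 138.9], [265.9, 113.0], [228.4, 148.7]]
178 100
wrist [[256.5, 198.8], [256.8, 123.4], [257.0, 323.1], [266.7, 92.1]]
top [[177.3, 146.4], [180.7, 150.5], [187.7, 95.0], [180.7, 152.5]]
130 112
```

View pics/m4.png

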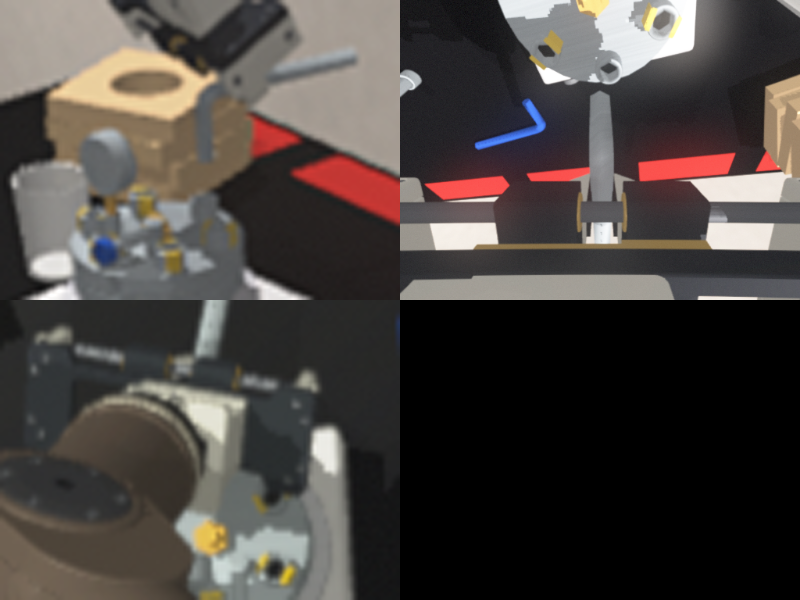

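The panel shows the key flipped, tip down just above the bare screw. In the side view the tip is at about (229,140), predicted (229,139). In the wrist view the tip is at (256,118) and the socket at (266,86). I'll correct the small lag error and refine with a wrist close-up.

```bash
python3 -m crank '[{"linear":[3,0.8,-0.8],"rot":[-0.003,0.011,-0.009],"fingers":5},{"linear":[6.8,0.8,-0.8],"rot":[-0.003,0.011,-0.009],"fingers":5},{"linear":[6.8,0.8,-0.8],"rot":[-0.003,0.011,-0.009],"fingers":5},{"linear":[6.8,0.8,-0.8],"rot":[-0.003,0.011,-0.009],"fingers":5},{"linear":[6.8,0.8,-0.8],"rot":[-0.003,0.011,-0.009],"fingers":5}]' 60
python3 - <<'E'
from h import *
import pickle
o,K=keypose();print(o.round(4),K.round(3).tolist());T=o+K@[.06,0,0]
go(*tcp(SOC+[0,0,.10],keyR(-.145)))
im,p=shot("wrist","w5.png");pickle.dump(p,open("w5.pkl","wb"))
print([proj("wrist",q,p).round(1).tolist() for q in(o,T,SOC)])
cv2.imwrite("pics/w5c.png",cv2.resize(im[60:160,205:315,::-1],None,fx=6,fy=6,interpolation=cv2.INTER_CUBIC))
E
```

```text
time: 10.33
tool_pos: [0.6239, 0.124, 0.2295]
eef_rot: [0.731, 0.631, 0.171, 0.197]
force: [-0.3, 0.1, -2.6]
opening: 0.0128
[0.576  0.131  0.2431] [[0.005, -0.145, -0.989], [0.001, -0.989, 0.145], [-1.0, -0.002, -0.005]]
linear [-0.9 -2.3  1.4] rot [ 0.005 -0.001 -0.001]
[[259.0, 202.6], [258.9, 126.3], [257.2, 89.2]]
```

View pics/w5c.png

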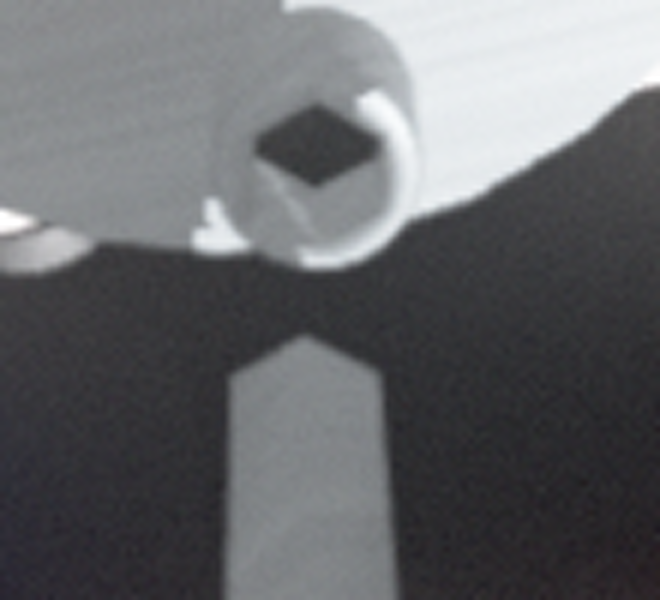

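```bash
python3 - <<'E'
from h import *
import pickle
p=pickle.load(open("w5.pkl","rb"));o,K=keypose();T=o+K@[.06,0,0]
def crop(q):return np.round((proj("wrist",q,p)-[205,60]+.5)*6-.5,0)
for sc in(1,.85):
  print(sc,"apex",crop(T+K@[0,0,.00808*sc]),"sides",[crop(T+K@[0,w*.007*sc,.00404*sc]) for w in(1,-1)])
print("pre-taper sides",[crop(T+K@[-.0025,w*.007,.00404]) for w in(1,-1)],"apex",crop(T+K@[-.0025,0,.00808]))
C=[crop(SOC+.0085448*np.array([np.cos(-.145+k*np.pi/3),np.sin(-.145+k*np.pi/3),0])) for k in range(6)];print("socket corners",C)
H=[crop(SOC+.012*np.array([np.cos(a),np.sin(a),0])) for a in np.arange(0,6.28,.1)];print("head box",np.min(H,0),np.max(H,0))
d=lambda q:-(np.array(p["extrinsics"])@np.r_[q,1])[2]
print("depth",d(T),d(SOC),"mm per crop px",d(T)/288.7/6*1e3,d(SOC)/288.7/6*1e3)
g=cv2.imread("pics/w5.png",0)
for v in(126,132,138):print(v,g[v,238:276].tolist())
E
```

```text
1 apex [325. 326.] sides [array([252., 363.]), array([398., 363.])]
0.85 apex [325. 337.] sides [array([263., 369.]), array([387., 369.])]
pre-taper sides [array([251., 378.]), array([399., 378.])] apex [325. 340.]
socket corners [array([316., 247.]), array([380., 213.]), array([382., 141.]), array([316., 104.]), array([250., 141.]), array([252., 213.])]
head box [210.  72.] [422. 274.]
depth 0.16937409689572336 0.19725927125928883 mm per crop px 0.09777975805087367 0.11387788434319873
126 [49, 47, 50, 49, 53, 95, 121, 129, 129, 130, 128, 126, 127, 133, 135, 132, 134, 132, 132, 134, 132, 134, 134, 133, 135, 135, 132, 134, 133, 129, 103, 56, 50, 44, 51, 47, 46, 46]
132 [45, 49, 51, 47, 56, 94, 123, 127, 128, 130, 128, 129, 126, 130, 131, 133, 129, 133, 129, 132, 133, 129, 130, 131, 131, 128, 128, 129, 130, 127, 105, 73, 48, 46, 45, 44, 46, 43]
138 [43, 48, 47, 45, 58, 96, 124, 125, 127, 126, 127, 131, 133, 133, 134, 133, 131, 130, 131, 130, 131, 131, 131, 133, 132, 131, 133, 126, 132, 128, 122, 97, 51, 45, 42, 41, 46, 45]
```

The socket prediction matches the picture: corners within about 4 crop px, or 0.4 mm. The key tip sits 19 crop px left, which is 1.9 mm along tool -x, so I'll correct for that and come down to just above the mouth.

```bash
cat >> h.py <<'E'
off_k=np.array([0,.0019,0])   # measured tip offset in key frame
def tipgoal(h,phi=-.145,d=(0,0)):
    RK=keyR(phi);return go(*tcp(SOC+[d[0],d[1],h]-RK@(np.array([.06,0,0])+off_k),RK))
def tipnow():
    o,K=keypose();t=o+K@(np.array([.06,0,0])+off_k)-SOC;s=robot.state()
    print("tip rel mm",(t*1e3).round(1),"phi",np.arctan2(-K[1,2],-K[0,2]).round(3),"tilt",K[:2,0].round(3),K[2,2].round(3),"F",np.round(s["force"],1),"T",np.round(s["wrist_torque"],2))
E
python3 -c "
from h import *
tipnow();tipgoal(.04);tipgoal(.006)"
```

```text
tip rel mm [ 1.4 -1.2 42. ] phi -0.146 tilt [0.005 0.001] -0.005 F [ 0.1  0.8 -3.3] T [0.23 0.89 0.01]
linear [ 1.1 -2.3  1.3] rot [ 0.005 -0.001 -0.002]
linear [  1.  -19.4  30.6] rot [ 0.005 -0.001 -0.002]
```

```bash
python3 -m crank '[{"linear":[1,-2,1.3],"rot":[0.005,0,-0.002],"fingers":5},{"linear":[1,-8,12],"rot":[0.005,0,-0.002],"fingers":5},{"linear":[1,-14,22],"rot":[0.005,0,-0.002],"fingers":5},{"linear":[1,-19.4,30.6],"rot":[0.005,0,-0.002],"fingers":5},{"linear":[1,-19.4,30.6],"rot":[0.005,0,-0.002],"fingers":5},{"linear":[1,-19.4,30.6],"rot":[0.005,0,-0.002],"fingers":5},{"linear":[1,-19.4,30.6],"rot":[0.005,0,-0.002],"fingers":5}]' 60
python3 -c "
from h import *
tipnow();tipgoal(.0);tipgoal(-.004);tipgoal(-.013)"
```

```text
time: 10.97
tool_pos: [0.623, 0.1255, 0.1936]
eef_rot: [0.73, 0.632, 0.17, 0.195]
force: [0.2, 0.2, -2.9]
opening: 0.0135
tip rel mm [0.2 0.3 6.5] phi -0.144 tilt [0.    0.001] 0.0 F [ 0.2  0.2 -2.9] T [ 0.27  0.85 -0.01]
linear [-0.4 -3.4  5.5] rot [-0.    -0.002  0.001]
linear [-0.4 -5.4  9. ] rot [-0.    -0.002  0.001]
linear [-0.4 -9.9 16.8] rot [-0.    -0.002  0.001]
```

```bash
python3 -m crank '[{"linear":[-0.4,-1.5,2.5],"rot":[0,0,0],"fingers":5},{"linear":[-0.4,-3.4,5.5],"rot":[0,0,0],"fingers":5},{"linear":[-0.4,-4,6.5],"rot":[0,0,0],"fingers":5},{"linear":[-0.4,-4.6,7.5],"rot":[0,0,0],"fingers":5},{"linear":[-0.4,-5.2,8.5],"rot":[0,0,0],"fingers":5},{"linear":[-0.4,-5.2,8.5],"rot":[0,0,0],"fingers":5}]' 60
python3 -c "
from h import *
tipnow();tipgoal(-.006);tipgoal(-.013)"
```

```text
time: 11.47
tool_pos: [0.6225, 0.1249, 0.183]
eef_rot: [0.73, 0.632, 0.17, 0.195]
force: [0.9, -0.1, -2.5]
opening: 0.0129
tip rel mm [-0.3 -0.3 -4.1] phi -0.144 tilt [-0.     0.001] 0.0 F [ 0.9 -0.1 -2.5] T [0.4  0.67 0.05]
linear [ 0.3 -0.8  1.8] rot [-0.    -0.001  0.   ]
linear [ 0.3 -4.3  7.8] rot [-0.    -0.001  0.   ]
```

```bash
python3 -m crank '[{"linear":[0.2,-0.5,0.8],"rot":[0,0,0],"fingers":5},{"linear":[0.2,-1,1.6],"rot":[0,0,0],"fingers":5},{"linear":[0.2,-1.5,2.4],"rot":[0,0,0],"fingers":5},{"linear":[0.2,-2,3.3],"rot":[0,0,0],"fingers":5},{"linear":[0.2,-2.5,4.2],"rot":[0,0,0],"fingers":5},{"linear":[0.2,-2.5,4.2],"rot":[0,0,0],"fingers":5}]' 60
python3 -c "
from h import *
tipnow();tipgoal(-.012);tipgoal(-.014)"
```

```text
time: 11.97
tool_pos: [0.6224, 0.125, 0.178]
eef_rot: [0.73, 0.632, 0.17, 0.195]
force: [0.8, -0.1, -2.9]
opening: 0.0133
tip rel mm [-0.4 -0.2 -9.1] phi -0.144 tilt [-0.     0.001] 0.0 F [ 0.8 -0.1 -2.9] T [0.4  0.57 0.03]
linear [ 0.2 -1.2  2.7] rot [-0.    -0.001  0.   ]
linear [ 0.2 -2.2  4.4] rot [-0.    -0.001  0.   ]
```

```bash
python3 -m crank '[{"linear":[0.2,-0.5,0.9],"rot":[0,0,0],"fingers":5},{"linear":[0.2,-1,1.8],"rot":[0,0,0],"fingers":5},{"linear":[0.2,-1.5,2.7],"rot":[0,0,0],"fingers":5},{"linear":[0.2,-2,3.6],"rot":[0,0,0],"fingers":5},{"linear":[0.2,-2.3,4.2],"rot":[0,0,0],"fingers":5},{"linear":[0.2,-2.3,4.2],"rot":[0,0,0],"fingers":5}]' 60
python3 - <<'E'
from h import *
tipnow();tipgoal(-.015)
im,p=shot("wrist","w6.png")
o,K=keypose();print([proj("wrist",q,p).round(1).tolist() for q in(o,SOC)])
cv2.imwrite("pics/w6c.png",cv2.resize(im[60:160,205:315,::-1],None,fx=4,fy=4,interpolation=cv2.INTER_CUBIC))
E
```

```text
time: 12.47
tool_pos: [0.6225, 0.1251, 0.1732]
eef_rot: [0.731, 0.632, 0.169, 0.195]
force: [0.5, 0.5, -3.4]
opening: 0.0137
tip rel mm [ -0.3  -0.1 -13.9] phi -0.144 tilt [-0.     0.001] 0.001 F [ 0.5  0.5 -3.4] T [0.32 0.61 0.01]
linear [ 0.1 -0.3  1.1] rot [-0.001 -0.001  0.   ]
[[259.0, 202.7], [255.7, 140.9]]
```

View pics/w6c.png

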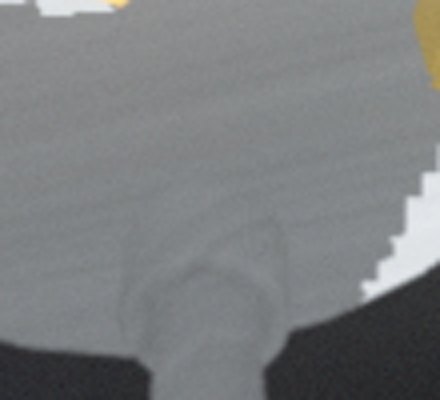

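The crop shows the short arm inside the bare screw's head, with low force at 13.9 mm depth. Now I'll turn it clockwise in small arcs while watching the moment about the screw.

```bash
cat >> h.py <<'E'
def mom():
    s=robot.state();r=np.array(s["tool_pos"])-SOC;F=np.array(s["force"]);print("rxF z at TCP",np.cross(r,F)[2].round(2),"wrist Tz",np.round(s["wrist_torque"][2],2),"rel wrist pts",r.round(3))
E
python3 -c "
from h import *
tipnow();mom()
for k in range(1,7):tipgoal(-.0138,-.144-.07*k)"
```

```text
tip rel mm [ -0.4  -0.1 -13.9] phi -0.144 tilt [-0.001  0.001] 0.001 F [ 0.6  0.2 -2.9] T [ 0.26  0.59 -0.03]
rxF z at TCP 0.01 wrist Tz -0.03 rel wrist pts [ 0.048 -0.005  0.032]
linear [-3.2  0.3  0.1] rot [-0.001 -0.036  0.06 ]
linear [-6.6  0.1 -0. ] rot [-0.001 -0.071  0.121]
linear [-10.   -0.3  -0.3] rot [-0.001 -0.105  0.181]
linear [-13.3  -0.9  -0.6] rot [-0.001 -0.14   0.242]
linear [-16.6  -1.7  -1.1] rot [-0.001 -0.175  0.303]
linear [-19.7  -2.7  -1.6] rot [-0.001 -0.21   0.363]
```

```bash
python3 -m crank '[{"linear":[-3.2,0.3,0.1],"rot":[0,-0.036,0.06],"fingers":5},{"linear":[-6.6,0.1,0],"rot":[0,-0.071,0.121],"fingers":5},{"linear":[-10,-0.3,-0.3],"rot":[0,-0.105,0.181],"fingers":5},{"linear":[-13.3,-0.9,-0.6],"rot":[0,-0.14,0.242],"fingers":5},{"linear":[-16.6,-1.7,-1.1],"rot":[0,-0.175,0.303],"fingers":5},{"linear":[-16.6,-1.7,-1.1],"rot":[0,-0.175,0.303],"fingers":5}]' 60
python3 -c "
from h import *
tipnow();mom()
for k in range(1,6):tipgoal(-.0138,-.494-.07*k)"
```

```text
time: 13.02
tool_pos: [0.6182, 0.1103, 0.1734]
eef_rot: [0.83, 0.495, 0.133, 0.222]
force: [2.0, -0.9, -4.7]
opening: 0.0133
tip rel mm [  0.1   1.4 -13.7] phi -0.495 tilt [-0.     0.001] 0.001 F [ 2.  -0.9 -4.7] T [0.5  0.31 0.85]
rxF z at TCP -0.0 wrist Tz 0.85 rel wrist pts [ 0.044 -0.02   0.032]
linear [-4.6  0.4  0.3] rot [-0.001 -0.036  0.06 ]
linear [-7.9  0.2  0.2] rot [-0.001 -0.071  0.12 ]
linear [-11.3  -0.1  -0.1] rot [-0.001 -0.106  0.181]
linear [-14.6  -0.7  -0.4] rot [-0.001 -0.141  0.241]
linear [-17.9  -1.5  -0.9] rot [-0.001 -0.176  0.302]
```

```bash
python3 -m crank '[{"linear":[-4,0.4,0.3],"rot":[0,-0.036,0.06],"fingers":5},{"linear":[-7.5,0.2,0.2],"rot":[0,-0.071,0.121],"fingers":5},{"linear":[-11,-0.1,-0.1],"rot":[0,-0.106,0.181],"fingers":5},{"linear":[-14.3,-0.7,-0.4],"rot":[0,-0.141,0.241],"fingers":5},{"linear":[-14.3,-0.7,-0.4],"rot":[0,-0.141,0.241],"fingers":5}]' 60
python3 -c "
from h import *
tipnow();mom()
for k in range(1,6):tipgoal(-.0138,-.774-.05*k)"
```

```text
time: 13.43
tool_pos: [0.6109, 0.0985, 0.1731]
eef_rot: [0.89, 0.376, 0.1, 0.237]
force: [1.5, 2.5, -5.5]
opening: 0.0137
tip rel mm [  0.2   0.7 -13.9] phi -0.772 tilt [-0.002  0.001] 0.002 F [ 1.5  2.5 -5.5] T [1.36 0.3  0.98]
rxF z at TCP 0.14 wrist Tz 0.98 rel wrist pts [ 0.036 -0.032  0.032]
linear [-3.1  0.3 -0.1] rot [-0.002 -0.026  0.045]
linear [-5.6  0.3 -0.1] rot [-0.002 -0.051  0.088]
linear [-8.   0.1 -0.2] rot [-0.002 -0.076  0.132]
linear [-10.4  -0.2  -0.4] rot [-0.002 -0.101  0.175]
linear [-12.7  -0.6  -0.6] rot [-0.002 -0.126  0.218]
```

```bash
python3 -m crank '[{"linear":[-2.6,0.3,-0.1],"rot":[0,-0.026,0.045],"fingers":5},{"linear":[-5,0.2,-0.1],"rot":[0,-0.051,0.088],"fingers":5},{"linear":[-5,0.2,-0.1],"rot":[0,-0.051,0.088],"fingers":5}]' 60
python3 -c "
from h import *
tipnow();mom()
for k in range(1,4):tipgoal(-.0138,-.874-.05*k)"
```

```text
time: 13.68
tool_pos: [0.6073, 0.0948, 0.1731]
eef_rot: [0.908, 0.331, 0.088, 0.242]
force: [1.0, 4.4, -6.6]
opening: 0.0135
tip rel mm [  0.    0.4 -13.9] phi -0.872 tilt [-0.002  0.002] 0.003 F [ 1.   4.4 -6.6] T [2.01 0.37 1.13]
rxF z at TCP 0.18 wrist Tz 1.13 rel wrist pts [ 0.033 -0.035  0.032]
linear [-2.8  0.3 -0.1] rot [-0.003 -0.026  0.046]
linear [-5.3  0.2 -0.1] rot [-0.003 -0.051  0.089]
linear [-7.7  0.1 -0.3] rot [-0.003 -0.076  0.132]
```

```bash
python3 -m crank '[{"linear":[-2.6,0.2,0],"rot":[0,-0.026,0.045],"fingers":5},{"linear":[-2.6,0.2,0],"rot":[0,-0.026,0.045],"fingers":5}]' 60
python3 -c "
from h import *
tipnow();mom()
for k in range(1,4):tipgoal(-.0138,-.922-.05*k)"
```

```text
time: 13.85
tool_pos: [0.6053, 0.0932, 0.1731]
eef_rot: [0.916, 0.307, 0.082, 0.244]
force: [1.1, 5.5, -8.1]
opening: 0.0131
tip rel mm [ -0.1   0.4 -13.9] phi -0.923 tilt [-0.002  0.002] 0.003 F [ 1.1  5.5 -8.1] T [2.29 0.27 1.11]
rxF z at TCP 0.21 wrist Tz 1.11 rel wrist pts [ 0.031 -0.037  0.032]
linear [-2.6  0.3 -0. ] rot [-0.003 -0.024  0.042]
linear [-5.   0.3 -0.1] rot [-0.003 -0.049  0.086]
linear [-7.4  0.1 -0.2] rot [-0.003 -0.074  0.129]
```

```bash
python3 -m crank '[{"linear":[-2.4,0.2,0.1],"rot":[0,-0.024,0.042],"fingers":5},{"linear":[-4.8,0.2,0.1],"rot":[0,-0.049,0.086],"fingers":5},{"linear":[-4.8,0.2,0.1],"rot":[0,-0.049,0.086],"fingers":5}]' 60
python3 -c "
from h import *
tipnow();mom()
for k in range(1,4):tipgoal(-.0138,-1.02-.05*k)"
```

```text
time: 14.1
tool_pos: [0.6016, 0.0902, 0.173]
eef_rot: [0.93, 0.262, 0.07, 0.247]
force: [0.7, 5.5, -8.7]
opening: 0.0132
tip rel mm [  0.1   0.4 -13.9] phi -1.023 tilt [-0.002  0.003] 0.004 F [ 0.7  5.5 -8.7] T [2.37 0.26 1.04]
rxF z at TCP 0.18 wrist Tz 1.04 rel wrist pts [ 0.027 -0.04   0.032]
linear [-2.6  0.3 -0.2] rot [-0.004 -0.024  0.041]
linear [-5.   0.2 -0.3] rot [-0.004 -0.049  0.085]
linear [-7.4  0.  -0.4] rot [-0.004 -0.073  0.128]
```

```bash
python3 -m crank '[{"linear":[-2.4,0.2,0.1],"rot":[0,-0.024,0.042],"fingers":5},{"linear":[-4.8,0.1,0.1],"rot":[0,-0.049,0.086],"fingers":5},{"linear":[-4.8,0.1,0.1],"rot":[0,-0.049,0.086],"fingers":5}]' 60
python3 -c "
from h import *
tipnow();mom()
for k in range(1,3):tipgoal(-.0138,-1.12-.05*k)"
```

```text
time: 14.35
tool_pos: [0.5977, 0.0877, 0.1729]
eef_rot: [0.942, 0.215, 0.057, 0.25]
force: [1.9, 5.7, -7.5]
opening: 0.0134
tip rel mm [  0.3   0.3 -14. ] phi -1.121 tilt [-0.001  0.004] 0.004 F [ 1.9  5.7 -7.5] T [2.52 0.14 1.19]
rxF z at TCP 0.21 wrist Tz 1.19 rel wrist pts [ 0.023 -0.043  0.032]
linear [-2.8  0.2 -0.4] rot [-0.004 -0.025  0.042]
linear [-5.2  0.1 -0.4] rot [-0.004 -0.05   0.085]
```

```bash
python3 -m crank '[{"linear":[-2.6,0.2,0],"rot":[0,-0.025,0.042],"fingers":5},{"linear":[-2.6,0.2,0],"rot":[0,-0.025,0.042],"fingers":5}]' 60
python3 -c "
from h import *
tipnow();mom()
for k in range(1,3):tipgoal(-.0138,-1.17-.05*k)"
```

```text
time: 14.52
tool_pos: [0.5959, 0.0869, 0.173]
eef_rot: [0.947, 0.193, 0.052, 0.251]
force: [3.0, 6.7, -9.8]
opening: 0.0134
tip rel mm [  0.6   0.6 -13.9] phi -1.169 tilt [-0.001  0.004] 0.005 F [ 3.   6.7 -9.8] T [ 2.87 -0.27  1.65]
rxF z at TCP 0.27 wrist Tz 1.65 rel wrist pts [ 0.021 -0.043  0.032]
linear [-3.2  0.3 -0.2] rot [-0.005 -0.026  0.044]
linear [-5.6  0.2 -0.3] rot [-0.005 -0.051  0.087]
```

The moment jumped from 1.2 to 1.65 N m in 0.05 rad, so the screw has come up solid. I'll use fine steps to reach about 2 N m.

```bash
python3 -m crank '[{"linear":[-1.1,0.1,0],"rot":[0,-0.011,0.018],"fingers":5},{"linear":[-1.1,0.1,0],"rot":[0,-0.011,0.018],"fingers":5}]' 60
python3 -c "
from h import *
tipnow();mom()"
```

```text
time: 14.68
tool_pos: [0.5952, 0.0866, 0.173]
eef_rot: [0.949, 0.184, 0.049, 0.252]
force: [5.3, 5.6, -11.1]
opening: 0.0137
tip rel mm [  0.7   0.7 -13.9] phi -1.188 tilt [-0.001  0.005] 0.005 F [  5.3   5.6 -11.1] T [ 2.99 -0.64  1.95]
rxF z at TCP 0.35 wrist Tz 1.95 rel wrist pts [ 0.021 -0.044  0.032]
```

```bash
python3 -m crank '[{"linear":[-0.6,0,0],"rot":[0,-0.006,0.01],"fingers":5},{"linear":[-0.6,0,0],"rot":[0,-0.006,0.01],"fingers":5},{"linear":[-0.6,0,0],"rot":[0,-0.006,0.01],"fingers":5},{"linear":[-0.6,0,0],"rot":[0,-0.006,0.01],"fingers":5}]' 60
python3 -c "
from h import *
tipnow();mom()
for k in(.0,.1,.2,.25):tipgoal(-.0138,-1.198+k)"
```

```text
time: 15.02
tool_pos: [0.5948, 0.0864, 0.173]
eef_rot: [0.95, 0.179, 0.048, 0.252]
force: [5.0, 7.0, -11.4]
opening: 0.0136
tip rel mm [  0.7   0.7 -13.8] phi -1.198 tilt [-0.001  0.005] 0.005 F [  5.    7.  -11.4] T [ 3.12 -0.76  2.09]
rxF z at TCP 0.36 wrist Tz 2.09 rel wrist pts [ 0.02  -0.044  0.032]
linear [-0.9  0.3 -0.1] rot [-0.005 -0.    -0.   ]
linear [ 3.9 -0.1 -0.4] rot [-0.005  0.049 -0.087]
linear [ 8.7 -0.9 -0.8] rot [-0.005  0.099 -0.174]
linear [11.  -1.4 -1.1] rot [-0.005  0.124 -0.217]
```

About 2.1 N m was held for 0.25 s. Now I'll unwind inside the key's wind-up, so the screw stays put, and let go.

```bash
python3 -m crank '[{"linear":[2,0,0],"rot":[0,0.025,-0.043],"fingers":5},{"linear":[4.4,-0.1,-0.2],"rot":[0,0.049,-0.087],"fingers":5},{"linear":[6.8,-0.5,-0.4],"rot":[0,0.074,-0.13],"fingers":5},{"linear":[6.8,-0.5,-0.4],"rot":[0,0.074,-0.13],"fingers":5}]' 60
python3 -c "
from h import *
tipnow();mom()"
```

```text
time: 15.35
tool_pos: [0.5993, 0.0885, 0.1731]
eef_rot: [0.934, 0.25, 0.065, 0.248]
force: [0.4, 7.6, -9.0]
opening: 0.0134
tip rel mm [ -1.3  -0.7 -13.8] phi -1.048 tilt [-0.004  0.002] 0.004 F [ 0.4  7.6 -9. ] T [3.02 0.45 0.36]
rxF z at TCP 0.21 wrist Tz 0.36 rel wrist pts [ 0.025 -0.042  0.032]
```

```bash
python3 -m crank '[{"linear":[0.6,0,0],"rot":[0,0.01,-0.017],"fingers":5},{"linear":[0.6,0,0],"rot":[0,0.01,-0.017],"fingers":18},{"linear":[0.6,0,0],"rot":[0,0.01,-0.017],"fingers":24},{"linear":[0.6,0,0],"rot":[0,0.01,-0.017],"fingers":40},{"linear":[0.6,0,0],"rot":[0,0.01,-0.017],"fingers":40},{"linear":[0.6,0,0],"rot":[0,0.01,-0.017],"fingers":40}]' 20
python3 - <<'E'
from h import *
s=robot.state();print(s['opening'],np.round(s['force'],1),np.round(s['wrist_torque'],2))
im,p=shot("wrist","w7.png");im2,p2=shot("side","s7.png")
o=SOC+[0,0,.046];x,y=proj("side",o,p2).astype(int)
cv2.imwrite("pics/m7.png",np.hstack([cv2.resize(im2[y-45:y+45,x-60:x+60],(400,300),interpolation=cv2.INTER_CUBIC),cv2.resize(im,(400,300))])[:,:,::-1])
E
```

```text
time: 15.85
tool_pos: [0.6008, 0.0866, 0.1744]
eef_rot: [0.932, 0.255, 0.067, 0.25]
force: [-0.5, -0.3, -0.4]
opening: 0.0378
0.037794905234176966 [-0.5 -0.3 -0.4] [0.55 0.2  0.03]
```

View pics/m7.png

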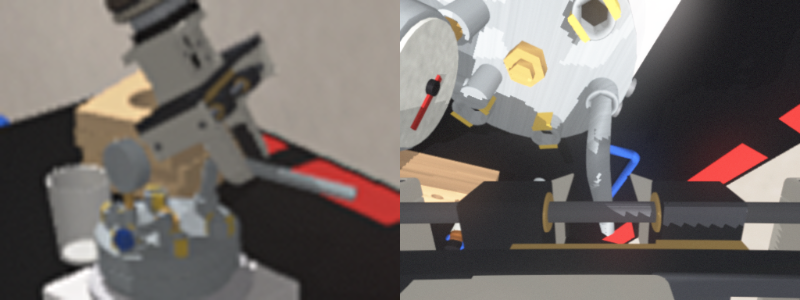

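The key has drooped a little but sits in the socket, free between the open fingers. I'll back off straight up.

```bash
python3 -m crank '[{"linear":[0,5,-8.7],"rot":[0,0,0],"fingers":50},{"linear":[0,12,-21],"rot":[0,0,0],"fingers":50},{"linear":[0,22,-38],"rot":[0,0,0],"fingers":50},{"linear":[0,37,-64],"rot":[0,0,0],"fingers":50},{"linear":[0,52,-90],"rot":[0,0,0],"fingers":50},{"linear":[0,70,-121],"rot":[0,0,0],"fingers":50},{"linear":[0,70,-121],"rot":[0,0,0],"fingers":50},{"linear":[0,70,-121],"rot":[0,0,0],"fingers":50}]' 20
python3 - <<'E'
from h import *
s=robot.state();print(np.round(s['force'],1),np.round(s['wrist_torque'],2))
im,p=shot("wrist","w8.png");im2,p2=shot("side","s8.png")
o=SOC+[0,0,.046];x,y=proj("side",o,p2).astype(int)
print([proj("wrist",q,p).round(1).tolist() for q in(SOC,SOC+[0,0,.046])],x-60,y-45)
cv2.imwrite("pics/m8.png",np.hstack([cv2.resize(im2[y-45:y+45,x-60:x+60],(400,300),interpolation=cv2.INTER_CUBIC),cv2.resize(im,(400,300))])[:,:,::-1])
E
```

```text
time: 16.62
tool_pos: [0.6015, 0.0881, 0.3175]
eef_rot: [0.932, 0.254, 0.07, 0.249]
force: [-0.2, 1.1, -0.7]
opening: 0.0504
[-0.2  1.1 -0.7] [0.58 0.2  0.04]
[[256.0, 41.2], [255.8, 62.7]] 167 91
```

View pics/m8.png

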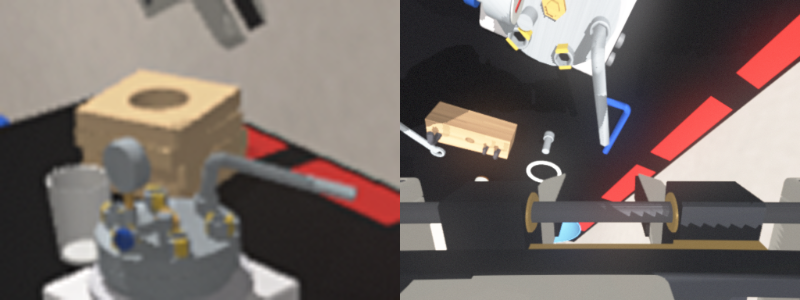

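The key sits alone in the bare screw and droops slightly; side-view end at about (272,149). One numeric check of the droop, then I'll hand in.

```bash
python3 - <<'E'
from h import *
from rig import hand_in
K0=keyR(-1.05)
for ph in(-1.0,-1.2):
  for d in(.1,.2,.3):
    K=R.from_rotvec(d*keyR(ph)[:,1]).as_matrix()@keyR(ph)
    for sg in(1,-1):
        K=R.from_rotvec(sg*d*keyR(ph)[:,1]).as_matrix()@keyR(ph)
        if K[2,2]>0:
            t=SOC-[0,0,.013];o=t-K@[.06,0,0];print(ph,d,"o",proj("side",o).round(1),"end",proj("side",o+K@[0,0,-.15]).round(1))
E
```

```text
-1.0 0.1 o [229.5 136.3] end [272.5 144.9]
-1.0 0.2 o [231.2 136.7] end [273.5 149.4]
-1.0 0.3 o [232.9 137.3] end [274.1 153.8]
-1.2 0.1 o [229.4 136.4] end [269.2 148.6]
-1.2 0.2 o [230.9 137. ] end [270.2 153.2]
-1.2 0.3 o [232.4 137.7] end [270.8 157.8]
```

```bash
python3 -c "
from rig import hand_in,robot
print(hand_in());print(robot.state()['time'])"
```

```text
the job is handed in; nothing more can be done
None
the job is handed in; nothing more can be done
```

The bare screw is pulled up to about 2 N m and the key is still sitting in it. I handed the job in at about 17 s, and no verdict was reported.

**What I did:** I took the steel key out of the block, flipped it and lowered it about 14 mm into the unpainted screw with almost no contact force. I then turned it about 1.05 rad clockwise. The moment stayed near 1.1 N m, then rose sharply as the screw came up solid. I held it at 2.1 N m on the wrist, or about 2.4 N m if the side force is counted. Then I unwound the key by about 0.16 rad, opened the fingers and backed off straight up.

**Last checks:**
- **Key:** the pictures show it alone in the socket. It droops about 0.17 rad, within the 0.3 rad limit.
- **Robot:** it touches nothing, and wrist forces were close to zero after letting go.
- **Not measured directly:** I could not read the screw or vessel angle. The moment stayed well under the vessel's 4 N m slip limit. The bystanders were only glanced at in the pictures.

**Small disagreements:**
- The wrist read about 1.1 N m where 0.9 was stated for the steady turn, so the true final moment may be a little under 2.
- The key tip was 1.9 mm off where the grasp geometry put it, and I corrected this from the wrist picture.

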